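Prove the mug's clip-on handle before use

TASK

Put the lump of dried soap that lies behind the forked steel bracket into the aluminium bowl, then carry the handled steel mug there by its body, never lifting it by the unproven handle, stand it upright close behind the two prongs with its handle sticking out through the gap over the foot plate, and let go. Then take the handle and pull it straight out, away from the prongs, so that they hold the mug back: a steady pull of about 14 N for a full second, never as much as 20 N, to prove that it holds. Ease off, leave the mug standing there, and do not shift the nail brush, the pumice stone or the plain steel tumbler.

Things in the scene. Friction and masses are not known exactly. Their poses are not given: they have to be found in the camera images.
- fork: Fixed dark steel bracket on the ledge; place and yaw vary. Two upright round prongs (10 mm thick, 80 mm tall) at x = 0, y = +24 and -24 mm: gap 38 mm. Foot plate 50 x 110 x 4 mm, x = -47 to +3 mm. Origin on the ledge midway between the prongs. +x points behind the prongs (lump, mug's place); -x is the way to pull.
- mug_spot (a point): Point on the ledge 36 mm behind the middle of the gap (fork's +x), axes as the fork's: a mug with its axis here just clears the prongs, and the pull slides it about 5 mm home against them (axis then about 31 mm behind).
- mug_centre (a point): Centre of the handled steel mug, half-way up (47.5 mm) on its axis, z up. Straight round body 66 mm wide, 95 mm tall, wall 3 mm, open top, about 0.2 kg. The handle sticks out to the mug's -x. It starts upright on the ledge left or right of the bracket, handle towards the robot's side give or take 70 degrees.
- handle_grip (a point): Middle of the upright outer bar of the mug's steel-strip handle, 75.5 mm from the mug's axis, 55 mm above its foot; axes as the mug's. Bar 14 mm wide (y), 5 mm thick (x), 51 mm tall; two level arms (32 and 78 mm up) join it to 20 mm wide clips on the body. Sprung: slides straight out 1 mm per 1.5 N of pull (15 N: 10 mm), at most 20 mm, and springs back.
- mug_handle: The handle as a part, 30 g; its origin coincides with the centre of the mug's foot.
- lump_centre (a point): Centre of a tan lump of dried soap, 38 (its x) x 24 (y) x 24 mm, 35 g, lying on the ledge 36 to 55 mm behind the prongs, where the mug has to stand.
- bowl_rim (a point): Centre of the mouth of the loose aluminium bowl: rim radius 80 mm, 50 mm tall, standing on the ledge on the other side of the bracket from the mug.
- brush: Wooden nail brush, 90 x 38 x 28 mm, near the robot on the left; origin under its centre. Not to be moved.
- tumbler: Plain steel tumbler without handle, 72 mm wide, 80 mm tall, beyond the bracket; origin under its centre. Not to be moved.
- pumice: Grey round pumice stone, 64 mm wide, 32 mm tall, near the robot on the right; origin under its centre. Not to be moved.

How it is judged:
By the outcome, as a careful person would: the job done as asked, in the order asked, and still so for the second after the job is handed in, with the robot touching nothing.
It also fails if it takes over 64 s, if anything falls off the work surface, if the arm or the gripper's body presses on something with over 40 N, if the wrist force passes 120 N, or if a joint passes its speed limit or range.

ROBOT

A 7-joint arm with a two-finger parallel gripper is mounted at the origin on the work surface. World frame = base frame: x ahead of the robot, y to its left, z up, the work surface at z = 0. Lengths are in m, angles in rad, forces in N, time in s.
With the tool pointing down it reaches from about 0.425 to 0.925 m from the base axis. Payload 6.8 kg.
Tool frame: the origin (TCP) lies at the very end of the fingers, on their centre line; the grasp point (between the pads) lies 19 mm behind it; z points along the fingers, y is the line along which they close (so a half turn about z gives the same grasp; the last joint's range is limited). The gripper opens to 85 mm and grips with 20 to 120 N. Pads are 22 mm wide; open, the fingers measure 114 mm over their backs; the gripper's body (76 mm by 85 mm) begins 54 mm behind the grasp point. The pads swing forward as they close: fully open they stand 13 mm farther back than shut.
Start: joints at [-1.262, 0.477, 0.022, 1.555, -0.011, 1.109, -0.083], TCP at [0.273, 0.617, 0.231] pointing down, gripper open.
Joint ranges: [-2.96, 2.96], [-0.34, 2.1], [-1.41, 1.46], [0.24, 2.44], [-1.37, 4.51], [0.17, 1.92], [-2.96, 2.96]. Speed limits (rad/s): [2.39, 2.39, 3.14, 3.14, 3.14, 3.14, 3.14].

INTERFACE

Orientations are given as a unit quaternion [w, x, y, z].
In Python, from station import get_obs, read_camera, hand_in gives the robot as it stands.
- The arm moves only by the tool arm_command, never from a script. Its argument "commands" is one flat list of numbers, 7 for each row, row after row: the shift along the tool's x, y, z in m, then the turn, a rotation vector about the tool's x, y, z in degrees, then the opening, from 0 (shut) to 1 (fully open). In form: [tx, ty, tz, rx, ry, rz, fingers, tx, ty, tz, rx, ry, rz, fingers, ...]. A call has 1 to 8 rows; each row is the pose to reach, as a shift and turn from the pose commanded when the call began, along the tool's axes at that moment; what a row does not reach only later rows make up. A row lasts 1/10 s, in which the tool goes at most 50 mm and 8.59 degrees, less where a joint would pass 70% of its speed; a pose out of reach is approached as far as the arm can. A call with a gripper value outside its range is refused whole. The fingers move at their own pace and stop on an object; "force" is the grip in N (left out, the last holds). Time passes only in rows, so rows that repeat a pose let the fingers close. It gives the time, the measured TCP pose, the force, the opening and the grip force at its end, in the units of the state.
- get_obs(): the state, without advancing time (a new reading comes with each control period).
- read_camera(name): name is "scene" or "top" or "wrist"; returns a dict with "img" (480x640x3 uint8, red, green, blue), "camera_matrix" (3x3 intrinsics, pixels), "pose" (4x4, takes a point from camera to world coordinates). Camera axes: x right, y down, z forward; pixel columns grow to the right and rows downward; lengths in m; the calibration is good to about 2 mm. The wrist camera is an equidistant fisheye: a pixel r from the principal point sees the ray r / f radians off the axis. A picture is of the moment at which its call begins. There is no depth.
- hand_in(): hands the job in; it is judged then, once.
The state is a dict: "t": time; "q": joint angles; "joint_vel": joint speeds; "joint_torque": joint torques, N m; "eef_pos": TCP position; "tool_rot": TCP orientation; "contact_force": force on the tool from outside, world axes, zero at the start; "torque": the same for the moment, N m; "gripper_width": opening from 0.0 (shut) to 1.0 (fully open); "grasp_force": force on a finger pad.
Only numpy, scipy, OpenCV 4.12 (cv2) and the standard library are available. Lean on these libraries where they do the work, as an engineer would, in place of code of your own. Each camera call takes 0.05 s, during which the arm holds its last target. There are 200 camera calls.

## Working session

There is one attempt and no reset: what is moved stays moved. The work goes in short steps, Python scripts to look and compute and a tool call to move; the robot and the scene stay as the last step left them, time stands still between calls to the robot, and variables do not carry over. Pictures are saved under pics/ and viewed, at most 10 in all, crops included, and the job is handed in when it is done.

Besides the shell and the picture viewer there is one more tool, called after "Emit:" by a JSON object that holds its "fn" and its "kwargs". arm_command: Moves the arm, as the interface text tells. Its arguments: {"type":"object","properties":{"commands":{"type":"array","items":{"type":"number"}},"force":{"type":"number"}},"required":["commands"]}

```bash
mkdir -p pics; ls; python3 - <<'E'
from station import *
import cv2,numpy as np
o=get_obs();print(o)
for n in("top","scene"):
    c=read_camera(n);cv2.imwrite(f"pics/{n}0.png",c["img"][:,:,::-1]);print(n,c["camera_matrix"].tolist(),c["pose"].round(4).tolist())
E
```

```text
pics
{'t': 0.0, 'q': array([-1.26211337,  0.47777413,  0.02234924,  1.55648016, -0.01150473,
        1.10929767, -0.08312171]), 'joint_vel': array([-9.27704294e-05,  8.83922982e-04,  3.56387826e-05, -6.24840504e-04,
        1.12124742e-03, -2.28754561e-03, -3.09186734e-04]), 'joint_torque': array([-4.72390366e-05, -5.96447754e+01,  1.60719652e+00, -2.81209069e+01,
        1.22158119e-02,  9.30874347e-03,  1.46178877e-05]), 'eef_pos': array([0.27302785, 0.61665481, 0.2303312 ]), 'tool_rot': array([-1.22397309e-04,  2.06891721e-01,  9.78363418e-01, -9.07289640e-04]), 'contact_force': array([-0.68099754, -0.22825929,  0.20514225]), 'torque': array([-0.00480575, -0.04617613, -0.00830762]), 'grasp_force': 0.0, 'gripper_width': 0.9963798363898619}
top [[613.9941105505492, 0.0, 321.30987963708736], [0.0, 613.9941105505492, 237.7134100867367], [0.0, 0.0, 1.0]] [[0.0026, -0.9889, 0.1487, 0.3728], [-0.9999, -0.0043, -0.0107, 0.0209], [0.0112, -0.1486, -0.9888, 1.3646], [0.0, 0.0, 0.0, 1.0]]
scene [[463.4126965256022, 0.0, 309.858053406154], [0.0, 463.4126965256022, 244.43814412502897], [0.0, 0.0, 1.0]] [[-0.7705, 0.5001, -0.3952, 0.9201], [0.6372, 0.619, -0.4591, 0.4128], [0.0151, -0.6056, -0.7957, 0.7522], [0.0, 0.0, 0.0, 1.0]]
```

View pics/top0.png

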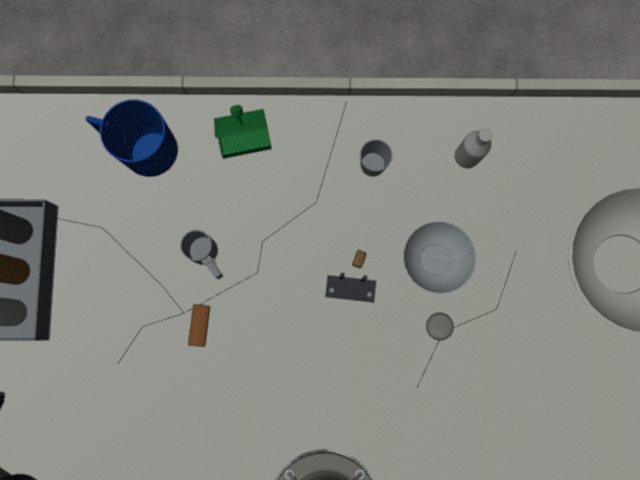

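View pics/scene0.png

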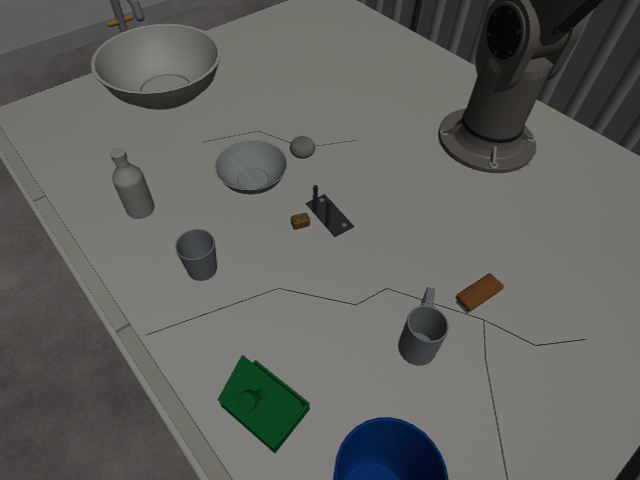

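The top view shows the mug near (200,248) with its handle at (215,270), the plate around (351,289), the lump at (359,259), the bowl at (440,257), the brush at (199,326) and the pumice at (440,326). Next I'll enlarge the fork and mug.

```bash
python3 - <<'E'
import cv2,numpy as np
t=cv2.imread("pics/top0.png")
a=t[240:310,320:386];b=t[222:292,172:238]
f=lambda c:cv2.convertScaleAbs(cv2.resize(c,None,fx=6,fy=6,interpolation=cv2.INTER_CUBIC),alpha=1.6,beta=20)
m=np.hstack([f(a),f(b)])
cv2.imwrite("pics/crop1.png",m);print(m.shape)
E
cat > h.py <<'E'
from station import *
import cv2,numpy as np
from scipy.spatial.transform import Rotation as R
TOP=(np.array([[613.9941,0,321.3099],[0,613.9941,237.7134],[0,0,1]]),np.array([[0.0026,-0.9889,0.1487,0.3728],[-0.9999,-0.0043,-0.0107,0.0209],[0.0112,-0.1486,-0.9888,1.3646],[0,0,0,1]]))
SC=(np.array([[463.4127,0,309.858],[0,463.4127,244.438],[0,0,1]]),np.array([[-0.7705,0.5001,-0.3952,0.9201],[0.6372,0.619,-0.4591,0.4128],[0.0151,-0.6056,-0.7957,0.7522],[0,0,0,1]]))
def px(cam,u,v,z):
    K,P=cam;d=P[:3,:3]@np.linalg.solve(K,[u,v,1.]);o=P[:3,3];return (o+d*(z-o[2])/d[2]).round(4)
def wpx(c,u,v,z):
    K=c["camera_matrix"];x=(u-K[0,2])/K[0,0];y=(v-K[1,2])/K[1,1];r=np.hypot(x,y);s=np.sin(r)/max(r,1e-9)
    P=c["pose"];d=P[:3,:3]@np.array([x*s,y*s,np.cos(r)]);o=P[:3,3];return (o+d*(z-o[2])/d[2]).round(4)
def proj(c,X):  # world->fisheye
    p=np.linalg.inv(c["pose"])@np.append(X,1);n=np.hypot(p[0],p[1]);r=np.arctan2(n,p[2]);K=c["camera_matrix"]
    return (np.array([K[0,2],K[1,2]])+K[0,0]*r*p[:2]/n).round(1)
def pose():
    o=get_obs();q=o["tool_rot"];return o["eef_pos"],R.from_quat([q[1],q[2],q[3],q[0]])
def go(p,yaw=None):
    """shift and turn in tool axes to world point p, pointing down, tool y (closing line) at heading yaw (deg, mod 180)"""
    e,r=pose();s=r.inv().apply(np.array(p)-e);out=s.round(4)
    if yaw is not None:
        best=None
        for k in(0,180):
            a=np.radians(yaw+k);y=np.array([np.cos(a),np.sin(a),0]);z=np.array([0,0,-1.]);M=R.from_matrix(np.c_[np.cross(y,z),y,z])
            v=(r.inv()*M).as_rotvec(degrees=True)
            print("shift",out,"rot",v.round(2))
    else: print("shift",out)
E
```

```text
(420, 792, 3)
```

View pics/crop1.png

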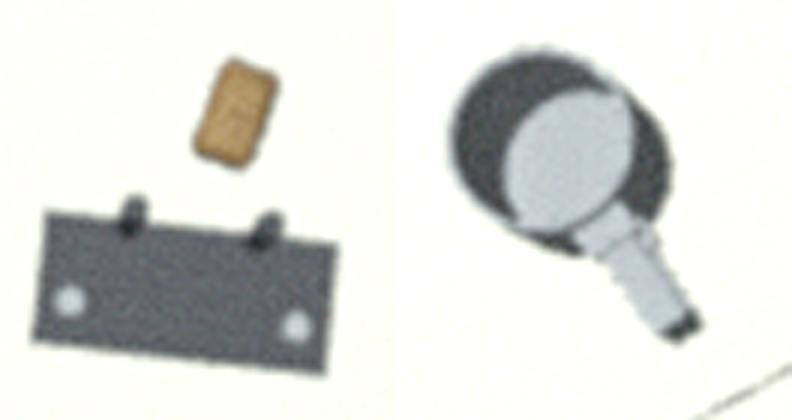

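The crop shows the plate corners at (45,212), (338,243), (327,374) and (32,343), the lump centred at (238,113), the mug rim centred near (545,143), the mug foot near (581,167) and the handle end near (672,325).

```bash
python3 - <<'E'
from h import *
A=lambda x,y,z:px(TOP,320+x/6-.4,240+y/6-.4,z)
B=lambda x,y,z:px(TOP,172+(x-396)/6-.4,222+y/6-.4,z)
c=np.array([A(45,212,.004),A(338,243,.004),A(327,374,.004),A(32,343,.004)]);print(c)
print([np.linalg.norm(c[i]-c[i-1]) for i in range(4)])
ctr=c.mean(0);l=c[0]+c[3]-c[1]-c[2];l/=np.linalg.norm(l);fx=np.array([l[1],-l[0],0]);fo=ctr+.022*fx
print("fork",fo,"x heading",np.degrees(np.arctan2(fx[1],fx[0])))
L=A(238,113,.02);d=A(257,69,.024)-A(218,159,.024);print("lump",L,"heading",np.degrees(np.arctan2(d[1],d[0])),np.linalg.norm(d))
r=L-fo;print("lump in fork",r@fx,r@l)
m=B(545,143,.095);m2=B(581,167,0);hh=B(672,325,.08);print("mug",m,m2,hh,np.degrees(np.arctan2(*(hh-m)[1::-1])),np.linalg.norm((hh-m)[:2]))
print("bowl",px(TOP,440,257,.05));print("scene mug rim",px(SC,427,325,.095),"bowl",px(SC,251,165,.05),"lump",px(SC,300,221,.012),"foot prong base",px(SC,316,207,0.004),px(SC,327,226,.004))
print("brush",px(TOP,199,326,.02),"pum",px(TOP,440,326,.02),"tumb",px(TOP,376,153,.08))
go([L[0],L[1],.15],0)
E
```

```text
[[ 0.4939 -0.0069  0.004 ]
 [ 0.4828 -0.1154  0.004 ]
 [ 0.4345 -0.1108  0.004 ]
 [ 0.4455 -0.0022  0.004 ]]
[np.float64(0.04862766702197423), np.float64(0.10906631010536663), np.float64(0.04851855315237668), np.float64(0.10915566865719802)]
fork [ 0.48606189 -0.06105301  0.004     ] x heading -5.812482383112731
lump [ 0.5292 -0.0775  0.02  ] heading -23.530015765840496 0.03631996696033739
lump in fork 0.044581958954610035 -0.011993706339852844
mug [0.5464 0.2672 0.095 ] [0.5504 0.2719 0.    ] [0.4845 0.2238 0.08  ] -144.9645174716121 0.07559874337579958
bowl [ 0.5295 -0.2498  0.05  ]
scene mug rim [0.5516 0.2733 0.095 ] bowl [ 0.5324 -0.2412  0.05  ] lump [ 0.5293 -0.0746  0.012 ] foot prong base [ 0.4733 -0.089   0.004 ] [ 0.4896 -0.0337  0.004 ]
brush [0.3808 0.2704 0.02  ] pum [ 0.3821 -0.252   0.02  ] tumb [ 0.7518 -0.1108  0.08  ]
shift [-0.5153 -0.531   0.0813] rot [-8.000e-02  6.000e-02  6.612e+01]
shift [-0.5153 -0.531   0.0813] rot [-7.0000e-02 -9.0000e-02 -1.1388e+02]
```

The measurements agree with the given sizes: the plate comes out at 109 x 48.6 mm, the handle end at 75.6 mm, and the lump 44.6 mm behind the prongs. I'll move above the lump; the tool yaw is already right for it.

Emit:
{"fn": "arm_command", "kwargs": {"commands": [-0.521,-0.531,0.081,0,0,0,0.7,-0.521,-0.531,0.081,0,0,0,0.7,-0.521,-0.531,0.081,0,0,0,0.7,-0.521,-0.531,0.081,0,0,0,0.7,-0.521,-0.531,0.081,0,0,0,0.7,-0.521,-0.531,0.081,0,0,0,0.7,-0.521,-0.531,0.081,0,0,0,0.7,-0.521,-0.531,0.081,0,0,0,0.7]}}

```text
t: 0.9
eef_pos: [0.4132, 0.2429, 0.1878]
tool_rot: [-0.0, 0.207, 0.978, 0.0]
contact_force: [1.2, -0.0, -0.4]
gripper_width: 0.701
grasp_force: 0.0
```

Emit:
{"fn": "arm_command", "kwargs": {"commands": [-0.242,-0.247,0.038,0,0,0,0.7,-0.242,-0.247,0.038,0,0,0,0.7,-0.242,-0.247,0.038,0,0,0,0.7,-0.242,-0.247,0.038,0,0,0,0.7,-0.242,-0.247,0.038,0,0,0,0.7,-0.242,-0.247,0.038,0,0,0,0.7,-0.242,-0.247,0.038,0,0,0,0.7,-0.242,-0.247,0.038,0,0,0,0.7]}}

```text
t: 1.7
eef_pos: [0.5349, -0.0867, 0.1496]
tool_rot: [0.001, 0.212, 0.977, -0.002]
contact_force: [-0.1, 0.1, 0.1]
gripper_width: 0.702
grasp_force: 0.0
```

```bash
python3 - <<'E'
from h import *
c=read_camera("wrist");cv2.imwrite("pics/w1.png",c["img"][:,:,::-1]);np.save("w1.npy",c,allow_pickle=True)
print(c["camera_matrix"].tolist(),c["pose"].round(3).tolist(),pose()[0])
print(proj(c,[.5292,-.0775,.024]))
for y in(.024,-.024):
  a=np.radians(-5.8);print("prong top",proj(c,[.486-np.sin(a)*y,-.061+np.cos(a)*y,.08]),proj(c,[.486-np.sin(a)*y,-.061+np.cos(a)*y,.004]))
E
```

```text
[[371.64829954431775, 0.0, 321.7700483619832], [0.0, 371.64829954431775, 242.61440185387212], [0.0, 0.0, 1.0]] [[0.414, 0.872, 0.26, 0.469], [0.91, -0.396, -0.122, -0.057], [-0.003, 0.287, -0.958, 0.291], [0.0, 0.0, 0.0, 1.0]] [ 0.53415744 -0.08288831  0.14946105]
[331.7 221. ]
prong top [369.5 151.7] [357.4 147.1]
prong top [289.5 178.2] [298.2 166.7]
```

View pics/w1.png

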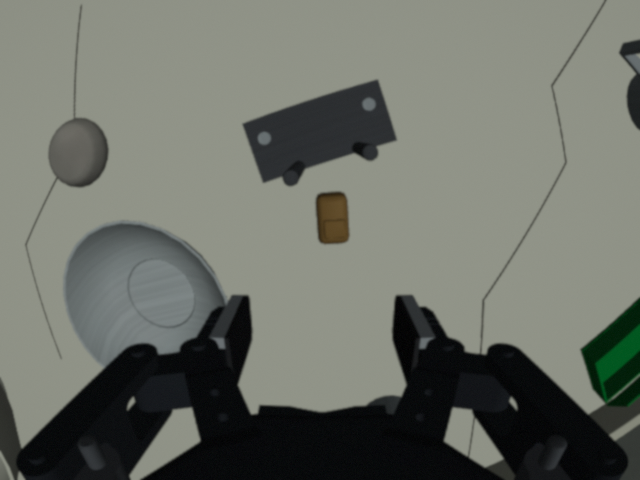

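The wrist view shows the prong tops at (290,178) and (370,152), as predicted to within 1 px. The lump is centred near (332,217), within about 2 mm of my estimate. I'll descend and grip.

Emit:
{"fn": "arm_command", "kwargs": {"commands": [0,0,0.05,0,0,0,0.7,0,0,0.09,0,0,0,0.7,0,0,0.12,0,0,0,0.7,0,0,0.14,0,0,0,0.7,0,0,0.14,0,0,0,0.7,0,0,0.14,0,0,0,0.1,0,0,0.14,0,0,0,0.1,0,0,0.14,0,0,0,0.1], "force": 30}}

```text
t: 2.55
eef_pos: [0.5354, -0.0786, 0.0116]
tool_rot: [0.001, 0.207, 0.978, 0.0]
contact_force: [-0.5, 0.1, 2.5]
gripper_width: 0.272
grasp_force: 28.7
```

Emit:
{"fn": "arm_command", "kwargs": {"commands": [0,0,0,0,0,0,0.1,0,0,0,0,0,0,0.1,0,0,0,0,0,0,0.1,0,0,0,0,0,0,0.1]}}

```text
t: 2.95
eef_pos: [0.5354, -0.0786, 0.0115]
tool_rot: [0.001, 0.207, 0.978, 0.001]
contact_force: [-0.8, 1.4, 8.2]
gripper_width: 0.276
grasp_force: 29.2
```

Emit:
{"fn": "arm_command", "kwargs": {"commands": [0,0,-0.03,0,0,0,0.1,0,0,-0.07,0,0,0,0.1,0,0,-0.11,0,0,0,0.1,-0.015,-0.04,-0.12,0,0,0,0.1,-0.031,-0.078,-0.12,0,0,0,0.1,-0.047,-0.117,-0.12,0,0,0,0.1,-0.063,-0.156,-0.12,0,0,0,0.1,-0.063,-0.156,-0.12,0,0,0,0.1]}}

```text
t: 3.75
eef_pos: [0.5272, -0.2548, 0.1314]
tool_rot: [0.001, 0.211, 0.977, -0.002]
contact_force: [-0.2, 0.3, 0.2]
gripper_width: 0.272
grasp_force: 29.2
```

Emit:
{"fn": "arm_command", "kwargs": {"commands": [0,0,0.03,0,0,0,0.1,0,0,0.065,0,0,0,0.1,0,0,0.085,0,0,0,0.1,0,0,0.095,0,0,0,0.1,0,0,0.095,0,0,0,0.1]}}

```text
t: 4.25
eef_pos: [0.5282, -0.2465, 0.0343]
tool_rot: [-0.001, 0.207, 0.978, 0.0]
contact_force: [-0.0, -0.2, 0.3]
gripper_width: 0.271
grasp_force: 29.2
```

Emit:
{"fn": "arm_command", "kwargs": {"commands": [0,0,0.008,0,0,0,0.1,0,0,0.008,0,0,0,0.45,0,0,0.008,0,0,0,0.45,0,0,0.008,0,0,0,0.45,0,0,-0.04,0,0,0,0.45,0,0,-0.08,0,0,0,0.45,0,0,-0.12,0,0,0,0.45,0,0,-0.15,0,0,0,0.45]}}

```text
t: 5.05
eef_pos: [0.5294, -0.2476, 0.1882]
tool_rot: [0.002, 0.207, 0.978, -0.0]
contact_force: [0.6, -0.8, -0.1]
gripper_width: 0.45
grasp_force: 0.0
```

```bash
python3 - <<'E'
from h import *
c=read_camera("top");t=c["img"][:,:,::-1]
w=read_camera("wrist")["img"][:,:,::-1]
m=np.hstack([cv2.resize(t[200:320,300:480],(600,400))[:, 100:500],cv2.resize(w,(400,400))])
cv2.imwrite("pics/b.png",m)
print(pose()[0]);go([.549,.270,.20],125)
E
```

```text
[ 0.53143587 -0.24846331  0.19018009]
shift [ 0.194   0.4811 -0.011 ] rot [ -0.2    0.51 -58.91]
shift [ 0.194   0.4811 -0.011 ] rot [  0.6    0.23 121.09]
```

View pics/b.png

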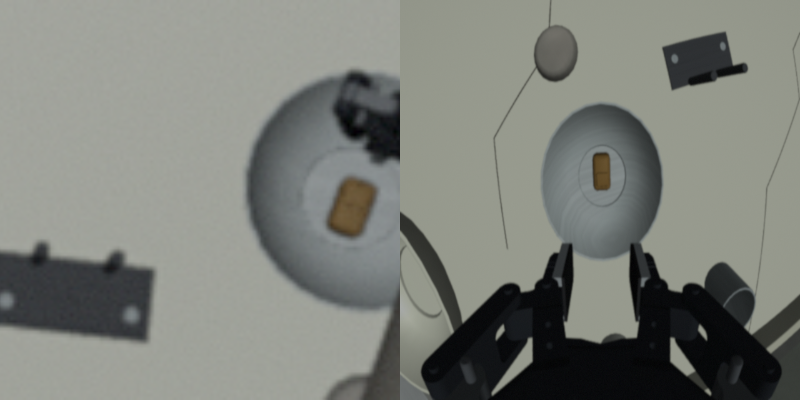

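Both pictures show the lump on the bowl floor, at (350,207) in the left one, and the bowl unmoved. Next is the mug.

Emit:
{"fn": "arm_command", "kwargs": {"commands": [0.194,0.481,-0.011,0,0,-58.9,1,0.194,0.481,-0.011,0,0,-58.9,1,0.194,0.481,-0.011,0,0,-58.9,1,0.194,0.481,-0.011,0,0,-58.9,1,0.194,0.481,-0.011,0,0,-58.9,1,0.194,0.481,-0.011,0,0,-58.9,1,0.194,0.481,-0.011,0,0,-58.9,1,0.194,0.481,-0.011,0,0,-58.9,1]}}

```text
t: 5.95
eef_pos: [0.5415, 0.1544, 0.1932]
tool_rot: [-0.0, -0.302, 0.953, 0.0]
contact_force: [0.0, -0.2, -0.4]
gripper_width: 1.001
grasp_force: 0.0
```

```bash
python3 - <<'E'
from h import *
print(pose()[0]);go([.549,.270,.20],125);print(get_obs()["q"])
E
```

```text
[0.54152043 0.15438649 0.19315571]
shift [-0.0728  0.0902 -0.0068] rot [ 0.02 -0.02  0.21]
shift [-0.0728  0.0902 -0.0068] rot [ 2.0000e-02  3.0000e-02 -1.7979e+02]
[-0.40781726  0.33456409  0.02409204  1.86772204 -0.01009244  0.93975607
  1.80622594]
```

Emit:
{"fn": "arm_command", "kwargs": {"commands": [-0.073,0.09,-0.007,0,0,0,1,-0.073,0.09,-0.007,0,0,0,1,-0.073,0.09,-0.007,0,0,0,1,-0.073,0.09,-0.007,0,0,0,1,-0.073,0.09,-0.007,0,0,0,1]}}

```text
t: 6.45
eef_pos: [0.55, 0.2669, 0.1997]
tool_rot: [-0.001, -0.301, 0.954, -0.001]
contact_force: [0.1, -1.1, 0.7]
gripper_width: 1.002
grasp_force: 0.0
```

```bash
python3 - <<'E'
from h import *
c=read_camera("wrist");cv2.imwrite("pics/w2.png",c["img"][:,:,::-1]);np.save("w2.npy",c,allow_pickle=True)
print(pose()[0],c["pose"].round(4).tolist())
M=np.array([.549,.270,0]);a=np.radians(35);X=np.array([np.cos(a),np.sin(a),0]);Y=np.array([-X[1],X[0],0]);Z=np.array([0,0,1.])
for n,p in dict(L=M+.033*Y+.095*Z,R=M-.033*Y+.095*Z,F=M-.033*X+.095*Z,B=M+.033*X+.095*Z,H=M-.078*X+.08*Z).items(): print(n,proj(c,p))
E
```

```text
[0.55031613 0.26596114 0.19985799] [[-0.5735, 0.7855, 0.2325, 0.4908], [0.8192, 0.5502, 0.1618, 0.2246], [-0.0008, 0.2833, -0.959, 0.3418], [0.0, 0.0, 0.0, 1.0]]
L [374.8 243.7]
R [280.1 243.7]
F [327.7 196.6]
B [327.3 287.5]
H [327.6 129.7]
```

View pics/w2.png

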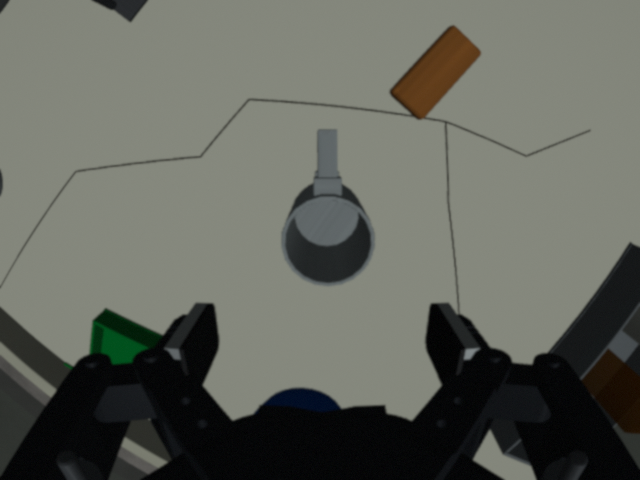

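The mug rim is centred at (328,239.5) against a predicted (327.5,242), and the handle is straight up at x=327. So the heading is right and the axis sits about 2 mm toward the handle.

```bash
python3 - <<'E'
from h import *
go([.5475,.269,.045],125)
E
```

```text
shift [0.0003 0.0043 0.1549] rot [-0.05 -0.09 -0.1 ]
shift [0.0003 0.0043 0.1549] rot [-1.500e-01  9.000e-02  1.799e+02]
```

Emit:
{"fn": "arm_command", "kwargs": {"commands": [0,0.004,0.04,0,0,0,1,0,0.004,0.08,0,0,0,1,0,0.004,0.12,0,0,0,1,0,0.004,0.15,0,0,0,1,0,0.004,0.155,0,0,0,1,0,0.004,0.155,0,0,0,1,0,0.004,0.155,0,0,0,0.6,0,0.004,0.155,0,0,0,0.6], "force": 40}}

```text
t: 7.3
eef_pos: [0.5497, 0.2717, 0.048]
tool_rot: [0.002, -0.3, 0.954, 0.0]
contact_force: [0.9, -0.5, 0.1]
gripper_width: 0.775
grasp_force: 45.0
```

Emit:
{"fn": "arm_command", "kwargs": {"commands": [0,0,0,0,0,0,0.6,0,0,0,0,0,0,0.6,0,0,-0.005,0,0,0,0.6,0,0,-0.01,0,0,0,0.6,0,0,-0.02,0,0,0,0.6,0,0,-0.02,0,0,0,0.6]}}

```text
t: 7.9
eef_pos: [0.5488, 0.2722, 0.0672]
tool_rot: [0.001, -0.301, 0.954, 0.0]
contact_force: [0.2, 0.3, -1.9]
gripper_width: 0.774
grasp_force: 45.2
```

Emit:
{"fn": "arm_command", "kwargs": {"commands": [0,0,-0.03,0,0,0,0.6,0,0,-0.06,0,0,0,0.6,0,0,-0.09,0,0,0,0.6,0.02,-0.024,-0.11,0,0,5,0.6,0.045,-0.055,-0.11,0,0,11,0.6,0.07,-0.086,-0.11,0,0,17,0.6,0.095,-0.117,-0.11,0,0,23,0.6,0.12,-0.148,-0.11,0,0,29,0.6], "force": 60}}

```text
t: 8.7
eef_pos: [0.5342, 0.08, 0.1757]
tool_rot: [0.0, -0.05, 0.999, 0.0]
contact_force: [0.8, 0.3, -2.4]
gripper_width: 0.769
grasp_force: 67.5
```

```bash
python3 - <<'E'
from h import *
print(pose()[0]);go([.5258,-.065,.175],84.2)
E
```

```text
[0.53415903 0.07998994 0.17567701]
shift [ 0.0229 -0.1434  0.0006] rot [1.000e-02 2.000e-02 1.159e+01]
shift [ 0.0229 -0.1434  0.0006] rot [-3.0000e-02  2.0000e-02 -1.6841e+02]
```

Emit:
{"fn": "arm_command", "kwargs": {"commands": [0.006,-0.036,0,0,0,4,0.6,0.012,-0.072,0,0,0,8,0.6,0.017,-0.108,0,0,0,11.6,0.6,0.021,-0.13,0,0,0,11.6,0.6,0.023,-0.143,0,0,0,11.6,0.6,0.023,-0.143,0,0,0,11.6,0.6,0.023,-0.143,0,0,0,11.6,0.6]}}

```text
t: 9.4
eef_pos: [0.5269, -0.0618, 0.1754]
tool_rot: [-0.0, 0.048, 0.999, 0.0]
contact_force: [0.5, 0.4, -2.2]
gripper_width: 0.769
grasp_force: 67.5
```

```bash
python3 - <<'E'
from h import *
print(pose()[0]);go([.5258,-.065,.052],84.2)
c=read_camera("scene");t=read_camera("top")
m=np.hstack([cv2.resize(c["img"][130:250,250:370,::-1],(400,400)),cv2.resize(t["img"][220:310,310:400,::-1],(400,400))])
cv2.imwrite("pics/p1.png",m)
E
```

```text
[ 0.52690373 -0.06178528  0.17542758]
shift [ 0.0008 -0.0034  0.1234] rot [ 0.05 -0.    0.29]
shift [ 0.0008 -0.0034  0.1234] rot [ 1.0000e-02  8.0000e-02 -1.7971e+02]
```

View pics/p1.png

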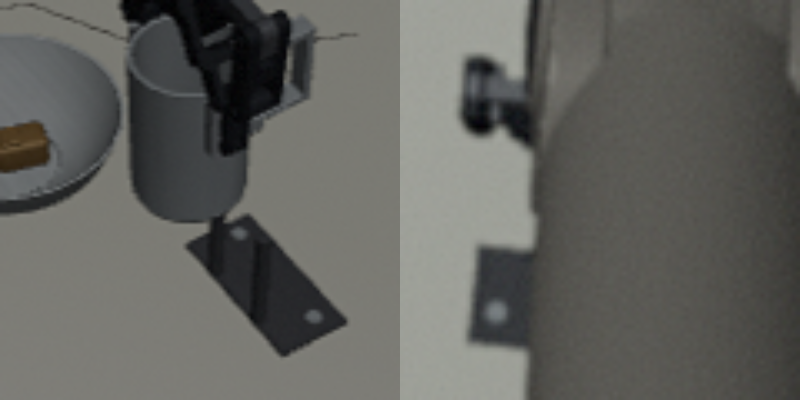

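The scene crop (left) shows the mug upright in the gripper above and behind the prongs, handle out over the plate; the lump is still in the bowl at (25,148). I'll lower it until the foot is just above the prong tops and check with the wrist camera.

Emit:
{"fn": "arm_command", "kwargs": {"commands": [0.001,-0.0034,0.015,0,0,0.3,0.6,0.001,-0.0034,0.03,0,0,0.3,0.6,0.001,-0.0034,0.035,0,0,0.3,0.6,0.001,-0.0034,0.035,0,0,0.3,0.6,0.001,-0.0034,0.035,0,0,0.3,0.6]}}

```text
t: 10.0
eef_pos: [0.5259, -0.0658, 0.1409]
tool_rot: [0.0, 0.051, 0.999, 0.0]
contact_force: [0.1, -0.0, -1.2]
gripper_width: 0.77
grasp_force: 67.5
```

```bash
python3 - <<'E'
from h import *
print(pose()[0]);go([.5258,-.065,.052],84.2)
c=read_camera("wrist");cv2.imwrite("pics/w3.png",cv2.resize(c["img"][100:340,160:480,::-1],(800,600)))
a=np.radians(-5.8);X=np.array([np.cos(a),np.sin(a),0]);Y=np.array([-X[1],X[0],0]);F=np.array([.486,-.061,0])
q=lambda x,y,z:((proj(c,F+x*X+y*Y+[0,0,z])-[160,100])*2.5).round()
print("prongs",q(0,.024,.08),q(0,-.024,.08),"plate",q(-.047,.055,.004),q(-.047,-.055,.004))
h=pose()[0][2]-.048
print("rim exp",q(.037-.033,0,h+.095),q(.037+.033,0,h+.095),q(.037,.033,h+.095),q(.037,-.033,h+.095),"bar",q(.037-.078,0,h+.08))
E
```

```text
[ 0.52585267 -0.0658435   0.14090019]
shift [0.0002 0.0008 0.0889] rot [ 0.01  0.03 -0.03]
shift [0.0002 0.0008 0.0889] rot [ 5.0000e-02 -2.0000e-02  1.7997e+02]
prongs [521. 235.] [304. 235.] plate [594.  43.] [226.  42.]
rim exp [421. 428.] [417. 853.] [678. 666.] [158. 668.] bar [420.  14.]
```

View pics/w3.png

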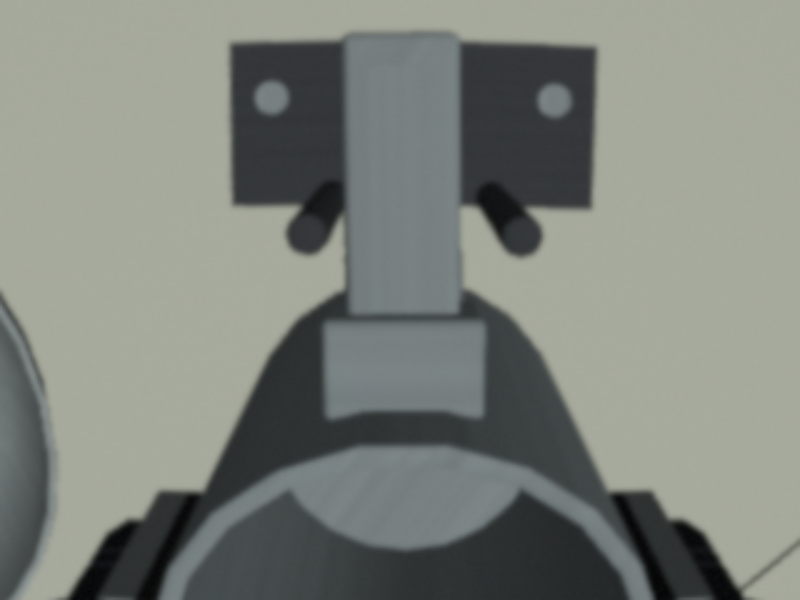

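The wrist view shows the prong tops at (307,234) and (521,237), as predicted. The rim front is at (405,447), which puts the mug about 2 mm right of centre and 2 mm too far back, with the handle square. I'll correct both and lower it.

Emit:
{"fn": "arm_command", "kwargs": {"commands": [0.001,0.003,0.02,0,0,0,0.6,0.002,0.003,0.04,0,0,0,0.6,0.002,0.003,0.06,0,0,0,0.6,0.002,0.003,0.075,0,0,0,0.6,0.002,0.003,0.084,0,0,0,0.6,0.002,0.003,0.089,0,0,0,0.6,0.002,0.003,0.091,0,0,0,0.6,0.002,0.003,0.091,0,0,0,0.6]}}

```text
t: 10.85
eef_pos: [0.5241, -0.0633, 0.0499]
tool_rot: [0.0, 0.051, 0.999, 0.0]
contact_force: [0.4, -0.0, -2.2]
gripper_width: 0.772
grasp_force: 67.5
```

Emit:
{"fn": "arm_command", "kwargs": {"commands": [0,0,0.001,0,0,0,0.6,0,0,0.0015,0,0,0,0.6,0,0,0.002,0,0,0,0.6,0,0,0.002,0,0,0,0.6]}}

```text
t: 11.25
eef_pos: [0.524, -0.0633, 0.0481]
tool_rot: [0.0, 0.051, 0.999, 0.0]
contact_force: [-1.6, 1.2, 5.3]
gripper_width: 0.777
grasp_force: 68.0
```

Contact: the mug is standing, so I'll release it and rise.

Emit:
{"fn": "arm_command", "kwargs": {"commands": [0,0,0,0,0,0,0.85,0,0,0,0,0,0,1,0,0,0,0,0,0,1,0,0,-0.02,0,0,0,1,0,0,-0.05,0,0,0,1,0,0,-0.09,0,0,0,1,0,0,-0.1,0,0,0,1,0,0,-0.1,0,0,0,1]}}

```text
t: 12.05
eef_pos: [0.525, -0.0633, 0.1491]
tool_rot: [0.002, 0.051, 0.999, 0.0]
contact_force: [-0.7, -0.1, -0.6]
gripper_width: 0.998
grasp_force: 0.0
```

```bash
python3 - <<'E'
from h import *
print(pose()[0])
c=read_camera("wrist");cv2.imwrite("pics/w4.png",cv2.resize(c["img"][100:340,160:480,::-1],(800,600)))
a=np.radians(-5.8);X=np.array([np.cos(a),np.sin(a),0]);Y=np.array([-X[1],X[0],0]);F=np.array([.486,-.061,0])
q=lambda x,y,z:((proj(c,F+x*X+y*Y+[0,0,z])-[160,100])*2.5).round()
print("prongs",q(0,.024,.08),q(0,-.024,.08))
print("rim exp",q(.037-.033,0,.095),q(.037+.033,0,.095),q(.037,.033,.095),q(.037,-.033,.095),"bar",q(.037-.078,.007,.0805),q(.037-.078,-.007,.0805))
b=F+(.037-.0755)*X;print("bar",b);go([b[0],b[1],.15],84.2)
E
```

```text
[ 0.52502865 -0.06325841  0.14912651]
prongs [505. 233.] [297. 233.]
rim exp [401. 262.] [402. 538.] [548. 407.] [255. 407.] bar [432.  53.] [369.  53.]
bar [ 0.44769709 -0.05710933  0.        ]
shift [ 0.0764 -0.0018 -0.0025] rot [ 0.02  0.06 -0.07]
shift [ 0.0764 -0.0018 -0.0025] rot [ 1.0000e-01 -3.0000e-02  1.7993e+02]
```

View pics/w4.png

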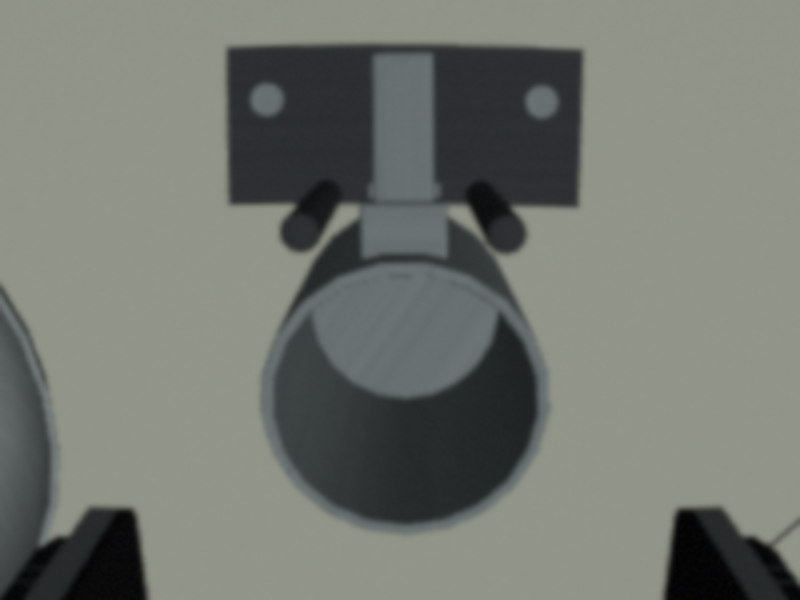

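The mug stands where intended, rim front at (402,262) and handle end at (403,53), both on prediction. I'll take the handle bar across its width.

Emit:
{"fn": "arm_command", "kwargs": {"commands": [0.04,-0.001,-0.002,0,0,0,0.5,0.076,-0.001,-0.002,0,0,0,0.5,0.076,-0.001,0.02,0,0,0,0.5,0.076,-0.001,0.05,0,0,0,0.5,0.076,-0.001,0.08,0,0,0,0.5,0.076,-0.001,0.1,0,0,0,0.5,0.076,-0.001,0.107,0,0,0,0.5,0.076,-0.001,0.107,0,0,0,0.5]}}

```text
t: 12.9
eef_pos: [0.4464, -0.0565, 0.0389]
tool_rot: [-0.002, 0.051, 0.999, -0.0]
contact_force: [0.1, 0.2, -0.7]
gripper_width: 0.502
grasp_force: 0.0
```

```bash
python3 - <<'E'
from h import *
go([.4477,-.0566,.042],84.2);print(get_obs()["contact_force"])
E
```

```text
shift [-0.0013  0.0001 -0.0031] rot [-0.04 -0.23 -0.08]
shift [-0.0013  0.0001 -0.0031] rot [-3.7000e-01  6.0000e-02  1.7991e+02]
[ 0.09827883  0.17971885 -0.67876189]
```

Emit:
{"fn": "arm_command", "kwargs": {"commands": [-0.001,0,-0.002,0,0,0,0.5,-0.001,0,-0.002,0,0,0,0.0,-0.001,0,-0.002,0,0,0,0.0,-0.001,0,-0.002,0,0,0,0.0,-0.001,0,-0.002,0,0,0,0.0,-0.001,0,-0.002,0,0,0,0.0,-0.001,0,-0.002,0,0,0,0.0], "force": 60}}

```text
t: 13.6
eef_pos: [0.4496, -0.0564, 0.0432]
tool_rot: [0.001, 0.051, 0.999, 0.0]
contact_force: [-0.8, -0.2, 6.6]
gripper_width: 0.157
grasp_force: 58.5
```

Emit:
{"fn": "arm_command", "kwargs": {"commands": [0,0,-0.0004,0,0,0,0,0,0,-0.0004,0,0,0,0,0,0,-0.0004,0,0,0,0]}}

```text
t: 13.9
eef_pos: [0.4496, -0.0565, 0.0432]
tool_rot: [0.001, 0.051, 0.999, 0.0]
contact_force: [-1.0, 1.4, 5.9]
gripper_width: 0.149
grasp_force: 58.6
```

Emit:
{"fn": "arm_command", "kwargs": {"commands": [0,0,-0.001,0,0,0,0,0,0,-0.001,0,0,0,0,0,0,-0.001,0,0,0,0]}}

```text
t: 14.2
eef_pos: [0.4486, -0.0566, 0.0437]
tool_rot: [-0.0, 0.051, 0.999, -0.0]
contact_force: [0.6, 0.2, -0.4]
gripper_width: 0.154
grasp_force: 58.5
```

Vertical load is now near zero. I'll start pulling slowly.

Emit:
{"fn": "arm_command", "kwargs": {"commands": [0.001,0,0,0,0,0,0,0.002,0,0,0,0,0,0,0.003,0,0,0,0,0,0,0.004,0,0,0,0,0,0,0.005,0,0,0,0,0,0,0.006,0,0,0,0,0,0,0.007,0,0,0,0,0,0,0.007,0,0,0,0,0,0]}}

```text
t: 15.0
eef_pos: [0.4433, -0.056, 0.0441]
tool_rot: [0.001, 0.051, 0.999, -0.0]
contact_force: [5.6, -0.8, -5.7]
gripper_width: 0.15
grasp_force: 58.3
```

Emit:
{"fn": "arm_command", "kwargs": {"commands": [0,0,0.0004,0,0,0,0,0,0,0.0007,0,0,0,0,0,0,0.0007,0,0,0,0]}}

```text
t: 15.3
eef_pos: [0.4435, -0.0559, 0.0437]
tool_rot: [0.001, 0.051, 0.999, 0.0]
contact_force: [5.0, -1.1, -0.7]
gripper_width: 0.147
grasp_force: 58.9
```

Emit:
{"fn": "arm_command", "kwargs": {"commands": [0.001,0,0,0,0,0,0,0.002,0,0,0,0,0,0,0.003,0,0,0,0,0,0,0.004,0,0,0,0,0,0,0.004,0,0,0,0,0,0]}}

```text
t: 15.8
eef_pos: [0.4407, -0.0556, 0.0438]
tool_rot: [0.003, 0.051, 0.999, -0.0]
contact_force: [9.7, -1.5, -4.1]
gripper_width: 0.154
grasp_force: 58.4
```

Emit:
{"fn": "arm_command", "kwargs": {"commands": [0.001,0,0.0003,0,0,0,0,0.002,0,0.0006,0,0,0,0,0.003,0,0.0007,0,0,0,0,0.003,0,0.0007,0,0,0,0]}}

```text
t: 16.2
eef_pos: [0.4391, -0.0554, 0.0435]
tool_rot: [0.004, 0.051, 0.999, -0.0]
contact_force: [11.1, -1.2, -4.8]
gripper_width: 0.152
grasp_force: 58.5
```

Emit:
{"fn": "arm_command", "kwargs": {"commands": [0.001,0,0.0005,0,0,0,0,0.002,0,0.001,0,0,0,0,0.002,0,0.001,0,0,0,0,0.002,0,0.001,0,0,0,0]}}

```text
t: 16.6
eef_pos: [0.4384, -0.0553, 0.043]
tool_rot: [0.005, 0.051, 0.999, -0.0]
contact_force: [11.6, -1.9, -1.8]
gripper_width: 0.148
grasp_force: 58.9
```

Emit:
{"fn": "arm_command", "kwargs": {"commands": [0.001,0,0,0,0,0,0,0.002,0,0.0003,0,0,0,0,0.0025,0,0.0003,0,0,0,0,0.0025,0,0.0003,0,0,0,0]}}

```text
t: 17.0
eef_pos: [0.4369, -0.0552, 0.0429]
tool_rot: [0.006, 0.051, 0.999, -0.0]
contact_force: [13.3, -2.2, -2.5]
gripper_width: 0.154
grasp_force: 58.7
```

```bash
python3 - <<'E'
from h import *
o=get_obs();print(o["contact_force"],o["torque"],pose()[0],pose()[1].apply([0,0,1]))
c=read_camera("wrist");cv2.imwrite("pics/w5.png",cv2.resize(c["img"][100:340,160:480,::-1],(800,600)))
s=read_camera("scene")["img"][130:250,250:370,::-1]
m=np.hstack([cv2.resize(s,(400,400)),cv2.resize(c["img"][:,:,::-1],(400,400))]);cv2.imwrite("pics/p5.png",m)
o=get_obs();print(o["contact_force"])
E
```

```text
[13.31304941 -2.17631029 -2.51801589] [-0.60293319 -3.31910161 -0.04484845] [ 0.43694263 -0.05516841  0.04289755] [ 1.23533421e-02 -8.76833257e-04 -9.99923310e-01]
[13.1864663  -2.20747242 -1.90919314]
```

Pull is about 13.5 N; I'll nudge it to about 14 N and hold.

Emit:
{"fn": "arm_command", "kwargs": {"commands": [0.0006,0,0.0002,0,0,0,0,0.0006,0,0.0002,0,0,0,0,0.0006,0,0.0002,0,0,0,0,0.0006,0,0.0002,0,0,0,0,0.0006,0,0.0002,0,0,0,0,0.0006,0,0.0002,0,0,0,0]}}

```text
t: 17.7
eef_pos: [0.4367, -0.0551, 0.0428]
tool_rot: [0.006, 0.051, 0.999, -0.0]
contact_force: [12.7, -2.1, -1.6]
gripper_width: 0.153
grasp_force: 58.8
```

Emit:
{"fn": "arm_command", "kwargs": {"commands": [0,0,0,0,0,0,0,0,0,0,0,0,0,0,0,0,0,0,0,0,0,0,0,0,0,0,0,0,0,0,0,0,0,0,0,0,0,0,0,0,0,0,0,0,0,0,0,0,0]}}

```text
t: 18.4
eef_pos: [0.4367, -0.0551, 0.0428]
tool_rot: [0.006, 0.051, 0.999, -0.0]
contact_force: [13.0, -2.4, -1.2]
gripper_width: 0.153
grasp_force: 58.8
```

Emit:
{"fn": "arm_command", "kwargs": {"commands": [0,0,0,0,0,0,0,0,0,0,0,0,0,0,0,0,0,0,0,0,0,0,0,0,0,0,0,0,0,0,0,0,0,0,0,0,0,0,0,0,0,0,0,0,0,0,0,0,0]}}

```text
t: 19.1
eef_pos: [0.4367, -0.0551, 0.0428]
tool_rot: [0.006, 0.051, 0.999, -0.0]
contact_force: [13.9, -2.5, -0.9]
gripper_width: 0.15
grasp_force: 58.8
```

Readings average about 13.4 N, so I'll go up slightly and hold again.

Emit:
{"fn": "arm_command", "kwargs": {"commands": [0.0008,0,0,0,0,0,0,0.0008,0,0,0,0,0,0,0.0008,0,0,0,0,0,0,0.0008,0,0,0,0,0,0,0.0008,0,0,0,0,0,0,0.0008,0,0,0,0,0,0]}}

```text
t: 19.7
eef_pos: [0.4362, -0.0551, 0.0428]
tool_rot: [0.007, 0.051, 0.999, -0.0]
contact_force: [14.2, -1.4, -2.1]
gripper_width: 0.15
grasp_force: 58.7
```

Emit:
{"fn": "arm_command", "kwargs": {"commands": [0,0,0,0,0,0,0,0,0,0,0,0,0,0,0,0,0,0,0,0,0,0,0,0,0,0,0,0,0,0,0,0,0,0,0,0,0,0,0,0,0,0,0,0,0,0,0,0,0,0,0,0,0,0,0,0]}}

```text
t: 20.5
eef_pos: [0.4362, -0.0551, 0.0428]
tool_rot: [0.007, 0.051, 0.999, -0.0]
contact_force: [13.8, -2.3, -2.6]
gripper_width: 0.156
grasp_force: 58.7
```

Emit:
{"fn": "arm_command", "kwargs": {"commands": [0,0,0,0,0,0,0,0,0,0,0,0,0,0,0,0,0,0,0,0,0,0,0,0,0,0,0,0,0,0,0,0,0,0,0,0,0,0,0,0,0,0,0,0,0,0,0,0,0]}}

```text
t: 21.2
eef_pos: [0.4362, -0.0551, 0.0428]
tool_rot: [0.007, 0.051, 0.999, -0.0]
contact_force: [13.6, -2.2, -2.6]
gripper_width: 0.148
grasp_force: 58.7
```

The pull held at about 14 N for 2 s. Now easing off.

Emit:
{"fn": "arm_command", "kwargs": {"commands": [-0.0015,0,-0.0002,0,0,0,0,-0.003,0,-0.0004,0,0,0,0,-0.0045,0,-0.0006,0,0,0,0,-0.006,0,-0.0008,0,0,0,0,-0.0075,0,-0.001,0,0,0,0,-0.009,0,-0.0012,0,0,0,0,-0.009,0,-0.0012,0,0,0,0]}}

```text
t: 21.9
eef_pos: [0.4415, -0.0557, 0.0433]
tool_rot: [0.003, 0.051, 0.999, 0.0]
contact_force: [6.4, -1.2, 1.2]
gripper_width: 0.157
grasp_force: 59.2
```

Emit:
{"fn": "arm_command", "kwargs": {"commands": [-0.001,0,-0.0002,0,0,0,0,-0.002,0,-0.0004,0,0,0,0,-0.003,0,-0.0006,0,0,0,0,-0.004,0,-0.0009,0,0,0,0,-0.005,0,-0.0011,0,0,0,0,-0.005,0,-0.0011,0,0,0,0,-0.005,0,-0.0011,0,0,0,0]}}

```text
t: 22.6
eef_pos: [0.4436, -0.056, 0.0435]
tool_rot: [0.0, 0.051, 0.999, 0.0]
contact_force: [4.6, -1.2, 1.2]
gripper_width: 0.148
grasp_force: 59.1
```

Emit:
{"fn": "arm_command", "kwargs": {"commands": [-0.001,0,0,0,0,0,0,-0.002,0,-0.0002,0,0,0,0,-0.003,0,-0.0004,0,0,0,0,-0.003,0,-0.0004,0,0,0,0,-0.003,0,-0.0004,0,0,0,0]}}

```text
t: 23.1
eef_pos: [0.4455, -0.0562, 0.0435]
tool_rot: [-0.001, 0.051, 0.999, 0.0]
contact_force: [2.0, -0.3, 0.3]
gripper_width: 0.153
grasp_force: 59.1
```

Emit:
{"fn": "arm_command", "kwargs": {"commands": [-0.001,0,0,0,0,0,0,-0.0015,0,0,0,0,0,0,-0.0015,0,0,0,0,0,0,-0.0015,0,0,0,0,0,0]}}

```text
t: 23.5
eef_pos: [0.447, -0.0563, 0.0435]
tool_rot: [-0.001, 0.051, 0.999, 0.0]
contact_force: [0.8, 1.4, 1.9]
gripper_width: 0.152
grasp_force: 59.1
```

Emit:
{"fn": "arm_command", "kwargs": {"commands": [0,0,0,0,0,0,0.25,0,0,0,0,0,0,0.5,0,0,0,0,0,0,0.5,0,0,0,0,0,0,0.5,0,0,-0.02,0,0,0,0.5,0,0,-0.05,0,0,0,0.5,0,0,-0.09,0,0,0,0.5,0,0,-0.13,0,0,0,0.5], "force": 20}}

```text
t: 24.3
eef_pos: [0.4469, -0.0566, 0.1747]
tool_rot: [-0.001, 0.051, 0.999, -0.0]
contact_force: [0.8, -0.0, -0.6]
gripper_width: 0.498
grasp_force: 0.0
```

Emit:
{"fn": "arm_command", "kwargs": {"commands": [0,0,-0.04,0,0,0,0.5,-0.02,0.04,-0.06,0,0,0,0.5,-0.04,0.08,-0.06,0,0,0,0.5,-0.06,0.12,-0.06,0,0,0,0.5,-0.06,0.16,-0.06,0,0,0,0.5,-0.06,0.2,-0.06,0,0,0,0.5,-0.06,0.24,-0.06,0,0,0,0.5,-0.06,0.24,-0.06,0,0,0,0.5]}}

```text
t: 25.1
eef_pos: [0.5311, 0.1832, 0.2333]
tool_rot: [-0.0, 0.047, 0.999, 0.001]
contact_force: [0.0, -0.8, -0.2]
gripper_width: 0.501
grasp_force: 0.0
```

```bash
python3 - <<'E'
from h import *
t=read_camera("top")["img"][:,:,::-1];s=read_camera("scene")["img"][:,:,::-1]
m=np.hstack([cv2.resize(t[225:305,320:400],(400,400)),cv2.resize(s[130:250,250:370],(400,400))])
m=np.vstack([m,np.hstack([cv2.resize(t[110:350,180:480],(250,200)),cv2.resize(s,(550,200))])])
cv2.imwrite("pics/f.png",m);print(get_obs()["t"],pose()[0])
E
```

```text
25.2 [0.53143077 0.17696864 0.23321882]
```

View pics/f.png

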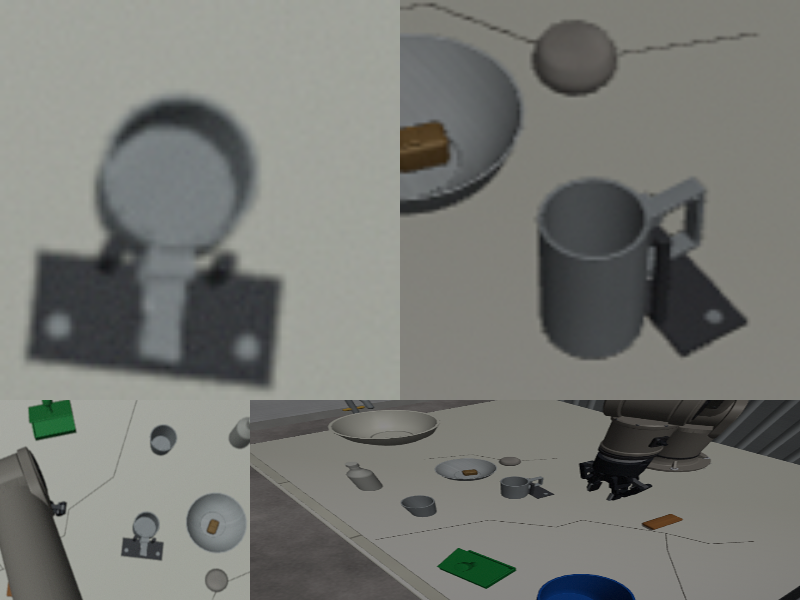

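The mug stands upright against the prongs with its handle out through the gap, at (160,300) in the top crop. The lump is in the bowl, the brush, pumice and tumbler look unmoved, and the arm is clear.

```bash
python3 -c "
from station import *
print(hand_in())"
```

```text
the job is handed in; nothing more can be done
None
```

Job handed in at about 25 s: the soap lump is in the bowl, and the mug, carried by its body, stands behind the prongs after a steady handle pull of about 14 N for 2 s, with no reading near 20 N; the final pictures show nothing else moved.

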